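# Draw the top soldering tile off the stack and store it in the drawer

### The job

Put the top one of the three stacked soldering tiles away in the open drawer beside it: set the steel bar that weighs the stack down aside on the worktop, then slide the top tile off sideways, without lifting it and leaving the two tiles below where they lie, until it lies wholly on the drawer's floor. Then lay the bar back flat on the middle of the two tiles that remain, and last push the drawer fully home until its catch holds it. Leave the tins lying where they are.

Things in the scene. Friction and masses are not known exactly. Their poses are not given: they have to be found in the camera images.
- rack_mouth (a point): Fixed pale wooden tile rack: a housing 136 wide (y), 140 deep, roof 85 mm above the worktop, with a drawer; before it, left and right of the drawer, an open bay. Point: middle of the housing's front face (the mouth, 120 wide inside, ceiling 75 above the worktop), 45 mm above the worktop; x points into the housing (world +x turned by up to 0.15 rad), y left along the rack, z up.
- bay_left (a point): Middle of the left bay's ledge, 20 mm above the worktop; axes as the rack's. A ledge is flat, with no outer wall; it ends 170 mm sideways of the rack's middle and 132 mm before the mouth. A fence 22 mm high closes its back. The worktop is clear for 50 mm in front of the bays and for 100 mm to the left of the left one. The stack lies in one bay, a brass tin in the other; which is which varies.
- bay_right (a point): The same for the right bay. Keep the wrist clear of two fixed things: a lamp tube that hangs 0.34 m above the worktop along the back (x = 0.72 and more, y above -0.03), and the black end of a lamp arm, low over the front edge at about x = 0.40, y = 0.25. A rail stands along the worktop right of y = -0.24.
- drawer (a joint): Opening of the drawer (m): 0 = home, grows as it comes out towards the robot along the rack's -x; 0.120 to 0.130 at the start. It slides with 1 N of friction; over the last 12 mm a spring catch resists with a few N more, and below about 4 mm it draws the drawer home and holds it.
- tray_floor (a point): Middle of the drawer's floor, on its upper face, 45 mm above the worktop: 3 mm lower than the underside of the top tile in the stack. The floor is a board 128 mm long (x), 110 mm wide (y), 8 mm thick, with no side or back walls; about 14 mm (10 to 20) of gap lie between its side and the stack. Moves with the drawer; axes as the rack's.
- drawer_face (a point): Middle of the front face of the brass pull on the drawer's front, 45 mm above the worktop. The pull is a bar 60 wide, 10 high, 10 mm thick, solid against the wooden front panel (132 mm wide, 12 thick, from 24 to 66 mm above the worktop). Moves with the drawer, which is pushed along the rack's +x.
- tile_top_c (a point): One of three identical pale grey ceramic soldering tiles with a grid of small dots, 100 mm (its x) by 90 mm (its y) by 14 mm thick, 0.2 kg. Point at the tile's centre, 7 mm above its underside; z up. The TOP tile, to be put away: centre 55 mm above the worktop at the start, 52 mm when in the drawer.
- tile_mid_c (a point): One of three identical pale grey ceramic soldering tiles with a grid of small dots, 100 mm (its x) by 90 mm (its y) by 14 mm thick, 0.2 kg. Point at the tile's centre, 7 mm above its underside; z up. The MIDDLE tile, which stays (centre at 41 mm).
- tile_low_c (a point): One of three identical pale grey ceramic soldering tiles with a grid of small dots, 100 mm (its x) by 90 mm (its y) by 14 mm thick, 0.2 kg. Point at the tile's centre, 7 mm above its underside; z up. The LOWEST tile, which stays (centre at 27 mm).
- bar_c (a point): Plain rectangular steel bar, 100 mm (its x) by 36 mm (its y) by 26 mm high, about 0.55 kg, lying on the top tile at the start. Point at its centre, 13 mm above its underside; z up. Grasp it across its 36 mm.
- stone_tin_c (a point): Flat mottled brass tin, 67 x 86 x 26 mm, that lies in the bay without tiles. Point at its centre, 13 mm above its underside.
- round_tin: Low round white tin, 58 mm across and 24 mm high, on the housing's roof. Origin at the centre of its underside.

How it is judged:
On the way, in this order (a step that is already met when the one before it is completed fails the run):
1. the bar lies on the worktop, let go, clear of the tiles (horizontal distance between bar_c and tile_top_c above 0.075 m and height (world z) of bar_c below 0.025 m and linear speed of bar below 0.03 m/s and contact force between the fingers and bar below 0.1 N), for 0.2 s.
2. the top tile lies flat on the drawer's floor, its centre within 13 mm sideways and 20 mm lengthways of the middle of the floor (x of tile_top_c in the frame of tray_floor between -0.02 and 0.02 m and y of tile_top_c in the frame of tray_floor between -0.013 and 0.013 m and z of tile_top_c in the frame of tray_floor between 0.002 and 0.012 m and angle between tile_top_c's own z axis and vertical below 0.06 rad), for 0.2 s.
3. the bar lies flat on the middle of the two remaining tiles (within 30 mm each way), let go (x of bar_c in the frame of tile_mid_c between -0.03 and 0.03 m and y of bar_c in the frame of tile_mid_c between -0.03 and 0.03 m and z of bar_c in the frame of tile_mid_c between 0.015 and 0.024 m and angle between bar_c's own z axis and vertical below 0.08 rad and linear speed of bar below 0.02 m/s and contact force between the fingers and bar below 0.1 N), for 0.2 s.
4. the drawer is home (within 2.5 mm) (value of joint drawer below 0.0025 m), for 0.2 s.
At the end, for the whole second after the job is handed in: The drawer is home within 2.5 mm with the top tile flat on its floor (centred within 13 mm sideways, 20 mm lengthways); the other tiles are within 10 mm of where they were, and the bar lies flat on them within 30 mm of their centre along each side; all let go and at rest (all of step 2 and all of step 3 and value of joint drawer below 0.0025 m and linear speed of tile_top below 0.02 m/s and distance of each of tile_mid_c, tile_low_c from where it was at the start of the episode below 0.01 m); the robot touches nothing.
It fails at once if the top tile is lifted (its centre more than 14 mm above where it started) (height (world z) of tile_top_c above 0.069 m).
It fails at once if the top tile is tipped by more than 0.3 rad (angle between tile_top_c's own z axis and vertical above 0.3 rad).
It fails at once if one of the two lower tiles is shifted by more than 10 mm (distance of any of tile_mid_c, tile_low_c from where it was at the start of the episode above 0.01 m).
It fails at once if one of the tins is moved by more than 20 mm (distance of any of stone_tin_c, round_tin from where it was at the start of the episode above 0.02 m).
It also fails if it takes over 72 s, if anything falls off the work surface, if the arm or the gripper's body presses on something with over 40 N, if the wrist force passes 120 N, or if a joint passes its speed limit or range.

### The arm

A 7-joint arm with a two-finger parallel gripper is mounted at the origin on a cart in front of the work surface, level with it; the furniture and walls round the work are solid. World frame = base frame: x ahead of the robot, y to its left, z up, the work surface at z = 0. Lengths are in m, angles in rad, forces in N, time in s.
With the tool pointing down it reaches from about 0.4 to 0.925 m from the base axis. Payload 4.1 kg.
Tool frame: the origin (TCP) lies on the centre line of the jaws, within the pads' length; the fingertips stand 22 mm ahead of it and the grasp point (between the pads) lies 3 mm ahead of it; z points along the fingers, y is the line along which they close (so a half turn about z gives the same grasp; the last joint's range is limited). The gripper opens to 85 mm and grips with 20 to 120 N. Pads are 22 mm wide; open, the fingers measure 114 mm over their backs; the gripper's body (76 mm by 85 mm) begins 54 mm behind the grasp point. The pads swing forward as they close: fully open they stand 13 mm farther back than shut.
Start: joints at [1.193, 0.398, 0.045, 1.537, -0.019, 1.207, -0.051], TCP at [0.179, -0.625, 0.214] pointing down, gripper open.
Joint ranges: [-2.82, 2.82], [-0.49, 2.23], [-1.37, 1.46], [0, 2.46], [-1.36, 4.5], [0.23, 2], [-2.94, 2.94]. Speed limits (rad/s): [2.57, 2.57, 3.14, 3.14, 3.14, 3.14, 3.14].

### API

Orientations are given as a 3x3 rotation matrix whose columns are the frame's x, y, z axes.
In Python, from workcell import telemetry, capture, robot gives the robot as it stands. The module is installed in compiled form; this text tells all that it offers.
- The arm moves only by the tool jog_arm, never from a script. Its argument "motion" is a list of rows, each a list of 7 numbers: the closure, from 0 (fully open) to 1 (shut), then the shift along the world's x, y, z in m, then the turn, a rotation vector about the world's x, y, z in rad. In form: [[jaw, x, y, z, rx, ry, rz], ...]. A call has 1 to 5 rows; each row shifts and turns the commanded pose from where the row before left it; what a row does not reach is not made up. A row lasts 1/8 s, in which the tool goes at most 62.5 mm and 10.7 degrees, less where a joint would pass 70% of its speed; a pose out of reach is approached as far as the arm can. A call with a gripper value outside its range is refused whole. The fingers move at their own pace and stop on an object; "force" is the grip in N (left out, the last holds). Time passes only in rows, so rows that do not move let the fingers close. It gives the time, the measured TCP pose, the force, the opening and the grip force at its end, in the units of the state.
- telemetry.get_state(): the state, without advancing time (a new reading comes with each control period).
- capture(name): name is "scene" or "top" or "wrist"; returns a dict with "color" (420x560x3 uint8, red, green, blue), "range_z" (420x560 float32, m along the optical axis (not along the pixel's ray), 0 where there is no reading), "fx", "fy", "cx", "cy" (pixels), "world_from_camera" (4x4, takes a point from camera to world coordinates); the wrist camera has in their place "tool_from_camera" (4x4, takes a point from camera to tool coordinates, whose origin is the TCP and whose axes are the flange's). Camera axes: x right, y up, looking along -z (the intrinsics and any distortion apply to the point x, -y, -z); pixel columns grow to the right and rows downward; lengths in m; the calibration is good to about 2 mm. A picture is of the moment at which its call begins: read the wrist's pose just before it.
- robot.sign_off(): hands the job in; it is judged then, once.
The state is a dict: "clock": time; "joints": joint angles; "dq": joint speeds; "effort": joint torques, N m; "ee_pos": TCP position; "tcp_rot": TCP orientation; "wrist_force": force on the tool from outside, world axes, zero at the start; "moment": the same for the moment, N m; "finger_gap": finger opening in m; "grasp_force": force on a finger pad.
Only numpy, scipy, OpenCV 4.12 (cv2) and the standard library are available. Lean on these libraries where they do the work, as an engineer would, in place of code of your own. Each camera call takes 0.05 s, during which the arm holds its last target. There are 200 camera calls.

## Working session

There is one attempt and no reset: what is moved stays moved. The work goes in short steps, Python scripts to look and compute and a tool call to move; the robot and the scene stay as the last step left them, time stands still between calls to the robot, and variables do not carry over. Pictures are saved under pics/ and viewed, at most 12 in all, crops included, and the job is handed in when it is done.

Besides the shell and the picture viewer there is one more tool, called after "Emit:" as name([rows], argument=value, ...), one row to a line, values as JSON. jog_arm: Moves the arm, as the interface text tells. Its arguments: {"type":"object","properties":{"motion":{"type":"array","items":{"type":"array","items":{"type":"number"}}},"force":{"type":"number"}},"required":["motion"]}

```bash
mkdir -p pics; cat > h.py <<'E'
import numpy as np, cv2
from workcell import telemetry, capture, robot
def cloud(name):
    s=telemetry.get_state(); c=capture(name); z=c["range_z"]; 
    v,u=np.mgrid[:z.shape[0],:z.shape[1]]
    P=np.stack([(u-c["cx"])/c["fx"]*z,-(v-c["cy"])/c["fy"]*z,-z],-1)
    if "world_from_camera" in c: T=c["world_from_camera"]
    else:
        W=np.eye(4); W[:3,:3]=s["tcp_rot"]; W[:3,3]=s["ee_pos"]; T=W@c["tool_from_camera"]
    P=P@T[:3,:3].T+T[:3,3]; P[z<=0]=np.nan
    return c["color"],P,s
def save(n,im): cv2.imwrite(f"pics/{n}.png",im[:,:,::-1])
E
python3 - <<'E'
from h import *
for n in ("top","scene"):
    c,P,s=cloud(n); save(n,c); np.save(n+".npy",P)
    print({k:np.round(v,3) for k,v in s.items()} if n=="top" else "", np.nanmin(P,(0,1)),np.nanmax(P,(0,1)))
c=capture("top"); print([k for k in c], c["fx"],c["world_from_camera"])
a=cv2.imread("pics/top.png");b=cv2.imread("pics/scene.png")
E
```

```text
{'clock': np.float64(0.0), 'joints': array([ 1.193,  0.399,  0.045,  1.538, -0.019,  1.207, -0.051]), 'dq': array([-0.001, -0.   ,  0.002,  0.001, -0.   ,  0.   ,  0.   ]), 'effort': array([ 1.0000e-03, -4.7512e+01,  1.3650e+00, -2.5422e+01,  1.2000e-02,
        9.0000e-03,  0.0000e+00]), 'ee_pos': array([ 0.179, -0.624,  0.213]), 'tcp_rot': array([[ 0.961,  0.275, -0.001],
       [ 0.275, -0.961,  0.002],
       [-0.   , -0.002, -1.   ]]), 'wrist_force': array([ 0.744, -0.506, -0.267]), 'moment': array([0.046, 0.037, 0.019]), 'grasp_force': np.float64(0.0), 'finger_gap': np.float64(0.085)} [-0.08209941 -1.16858785 -0.89699564] [0.96441712 1.12143989 0.43472376]
 [ 0.12618283 -1.49778003 -0.89478334] [0.96590942 0.5737938  0.41999314]
['color', 'range_z', 'fx', 'fy', 'cx', 'cy', 'world_from_camera'] 442.97923716710267 [[-0.08941501  0.97331178 -0.21135073  0.44135369]
 [-0.99599165 -0.08687441  0.02129503  0.06236082]
 [ 0.00236573  0.21240765  0.97717828  0.90864549]
 [ 0.          0.          0.          1.        ]]
```

View pics/top.png

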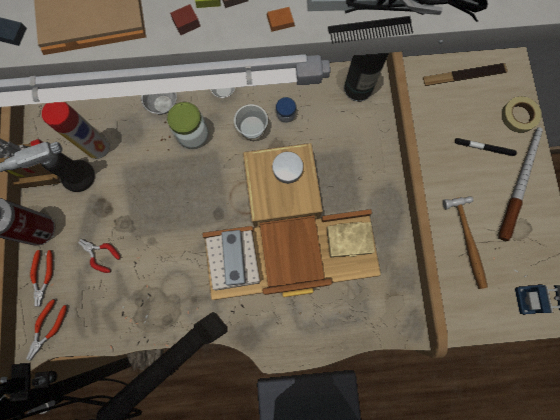

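View pics/scene.png

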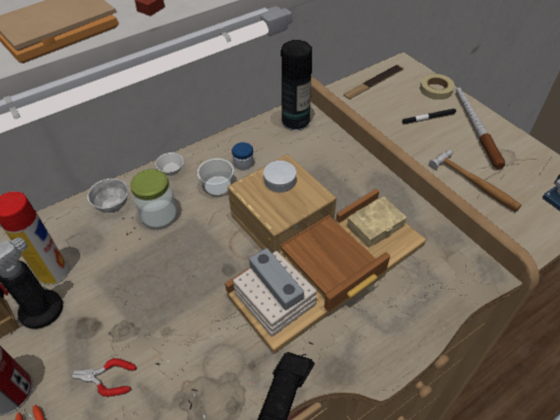

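The stack with the bar (232,258) is in the left bay, the open drawer floor is at (292,252), the brass tin is in the right bay (350,238) and the lamp arm end is at (212,325). Next I measure the poses from the point cloud.

```bash
python3 - <<'E'
from h import *
P=np.load("top.npy")
def rect(name,u0,u1,v0,v1,z0,z1):
    R=P[v0:v1,u0:u1].reshape(-1,3); R=R[(R[:,2]>z0)&(R[:,2]<z1)]
    r=cv2.minAreaRect((R[:,:2]*1000).astype(np.float32))
    print(name,len(R),"z",np.median(R[:,2]).round(4),r, "mean",R.mean(0).round(4))
    print(cv2.boxPoints(r).round(0).tolist())
rect("bar",195,265,220,300,.075,.1)
rect("tile",195,262,220,300,.056,.069)
rect("floor",250,330,215,295,.04,.05)
rect("front",250,340,270,300,.055,.075)
rect("roof",235,330,135,235,.08,.095)
rect("tin",325,380,212,265,.04,.06)
E
```

```text
bar 1086 z 0.0872 ((544.1195068359375, 137.68521118164062), (67.80084228515625, 134.78375244140625), 68.39402770996094) mean [0.5294 0.1428 0.087 ]
[[469.0, 131.0], [594.0, 81.0], [619.0, 144.0], [494.0, 194.0]]
tile 1439 z 0.0613 ((534.1770629882812, 143.18878173828125), (111.9598159790039, 101.39698028564453), 4.809322357177734) mean [0.5264 0.1495 0.0614]
[[474.0, 189.0], [483.0, 88.0], [594.0, 97.0], [586.0, 198.0]]
floor 3832 z 0.0446 ((528.7724609375, 36.28547668457031), (157.50106811523438, 153.83839416503906), 85.98649597167969) mean [0.5334 0.0327 0.0447]
[[447.0, -37.0], [600.0, -48.0], [611.0, 109.0], [458.0, 120.0]]
front 571 z 0.0646 ((468.8203125, 43.445430755615234), (156.66525268554688, 41.50629806518555), 77.67164611816406) mean [0.4712 0.046  0.0643]
[[432.0, -29.0], [472.0, -38.0], [506.0, 116.0], [465.0, 124.0]]
roof 4235 z 0.0845 ((654.817138671875, 56.43290710449219), (161.42947387695312, 169.88674926757812), 3.0606117248535156) mean [0.6586 0.0432 0.0845]
[[570.0, 137.0], [579.0, -33.0], [740.0, -24.0], [731.0, 146.0]]
tin 1548 z 0.0457 ((558.358154296875, -82.93844604492188), (92.50335693359375, 88.47997283935547), 86.36219024658203) mean [ 0.5531 -0.0842  0.0456]
[[511.0, -126.0], [600.0, -132.0], [605.0, -40.0], [517.0, -34.0]]
```

Emit:
jog_arm([
  [0,0.02,0.05,0.025,0,0,0],
  [0,0.02,0.05,0.025,0,0,0],
  [0,0.02,0.055,0.02,0,0,0],
  [0,0.022,0.055,0.015,0,0,-0.04],
  [0,0.022,0.055,0,0,0,-0.04],
])

```text
clock: 0.78
ee_pos: [0.284, -0.3585, 0.3005]
tcp_rot: [[0.981, 0.196, 0.002], [0.196, -0.981, -0.002], [0.002, 0.003, -1.0]]
wrist_force: [1.4, -0.9, -0.1]
finger_gap: 0.0855
grasp_force: 0.0
```

Emit:
jog_arm([
  [0,0.024,0.055,0,0,0,-0.03],
  [0,0.024,0.055,0,0,0,-0.03],
  [0,0.024,0.055,0,0,0,-0.03],
  [0,0.024,0.055,0,0,0,-0.03],
  [0,0.024,0.055,0,0,0,-0.02],
])

```text
clock: 1.4
ee_pos: [0.4032, -0.0831, 0.2993]
tcp_rot: [[0.998, 0.058, 0.001], [0.058, -0.998, -0.001], [0.0, 0.001, -1.0]]
wrist_force: [1.2, -0.8, -0.3]
finger_gap: 0.0854
grasp_force: 0.0
```

Emit:
jog_arm([
  [0,0.026,0.055,0,0,0,0],
  [0,0.026,0.055,0,0,0,0],
  [0,0.026,0.055,0,0,0,0],
  [0,0.026,0.055,0,0,0,0],
  [0,0,0,0,0,0,0],
])

```text
clock: 2.02
ee_pos: [0.5068, 0.1406, 0.2988]
tcp_rot: [[0.998, 0.068, -0.001], [0.068, -0.998, 0.004], [-0.001, -0.004, -1.0]]
wrist_force: [-0.2, -0.5, -0.5]
finger_gap: 0.0856
grasp_force: 0.0
```

```bash
python3 - <<'E'
from h import *
c,P,s=cloud("wrist"); save("w1",c); np.save("w1.npy",P)
print(s["clock"],s["ee_pos"],s["tcp_rot"].round(3),s["wrist_force"])
E
```

```text
2.025 [0.50682151 0.14059614 0.29878565] [[ 0.998  0.068 -0.001]
 [ 0.068 -0.998  0.004]
 [-0.001 -0.004 -1.   ]] [-0.21669526 -0.52746477 -0.51160845]
```

View pics/w1.png

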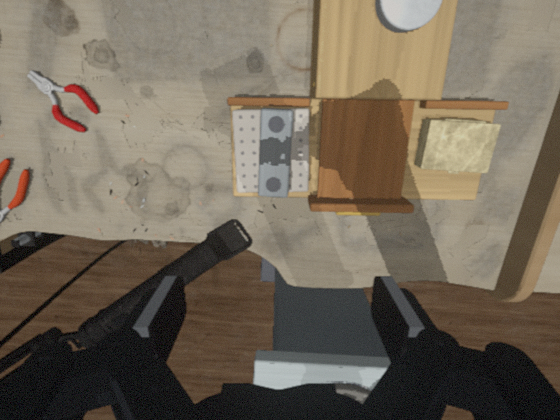

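The wrist view shows the bar (275,152), tiles (270,150), drawer floor (362,150), drawer front (360,205) and tin (457,145), all nearly aligned with the tool. Next I fit these edges.

```bash
cat >> h.py <<'E'
def fit(P,name,u0,u1,v0,v1,z0,z1,q=1.0,mm=None):
    R=P[v0:v1,u0:u1].reshape(-1,3); R=R[(R[:,2]>z0)&(R[:,2]<z1)]
    best=None
    for t in np.arange(-.2,.2,.004):
        X=R[:,:2]@np.array([[np.cos(t),-np.sin(t)],[np.sin(t),np.cos(t)]])
        lo,hi=np.percentile(X,[q,100-q],axis=0); a=np.prod(hi-lo)
        if best is None or a<best[0]: best=(a,t,lo,hi)
    _,t,lo,hi=best; m=(lo+hi)/2
    c=np.array([np.cos(t)*m[0]-np.sin(t)*m[1],np.sin(t)*m[0]+np.cos(t)*m[1]])
    print(name,len(R),"z",np.median(R[:,2]).round(4),"yaw",t.round(3),"c",c.round(4),"size",(hi-lo).round(4)); return c,t
E
python3 - <<'E'
from h import *
P=np.load("w1.npy")
fit(P,"bar",225,320,100,205,.08,.095)
fit(P,"tile",225,315,100,205,.056,.068)
fit(P,"floor",316,412,98,200,.038,.052)
fit(P,"front",300,420,190,220,.06,.075)
fit(P,"roof",300,470,0,110,.08,.09)
fit(P,"tin",410,505,110,180,.04,.055)
fit(P,"ledge",225,318,100,215,.014,.026)
E
```

```text
bar 2786 z 0.0881 yaw 0.008 c [0.5284 0.1464] size [0.0972 0.0351]
tile 3536 z 0.0621 yaw 0.096 c [0.5263 0.1505] size [0.0985 0.0885]
floor 8828 z 0.0452 yaw 0.072 c [0.5326 0.036 ] size [0.1226 0.1076]
front 1025 z 0.0657 yaw -0.048 c [0.4662 0.0377] size [0.0222 0.1373]
roof 11453 z 0.0852 yaw 0.032 c [0.6408 0.0419] size [0.0897 0.1331]
tin 3648 z 0.0465 yaw 0.012 c [ 0.5478 -0.0704] size [0.0627 0.1076]
ledge 1480 z 0.0201 yaw 0.104 c [0.5202 0.1481] size [0.125  0.1154]
```

Emit:
jog_arm([
  [0,0.011,0.003,-0.05,0,0,-0.02],
  [0,0.011,0.003,-0.06,0,0,0],
  [0,0,0,-0.06,0,0,0],
  [0,0,0,-0.03,0,0,0],
  [0,0,0,-0.011,0,0,0],
], force=50)

```text
clock: 2.7
ee_pos: [0.5274, 0.1383, 0.0863]
tcp_rot: [[0.999, 0.037, -0.004], [0.037, -0.999, -0.003], [-0.004, 0.002, -1.0]]
wrist_force: [1.3, 0.6, 0.1]
finger_gap: 0.0857
grasp_force: 0.0
```

Emit:
jog_arm([
  [0.5,0,0,0,0,0,0],
  [1,0,0,0,0,0,0],
  [1,0,0,0,0,0,0],
  [1,0,0,0,0,0,0],
  [1,0,0,0,0,0,0],
])

```text
clock: 3.32
ee_pos: [0.5291, 0.1411, 0.0886]
tcp_rot: [[0.999, 0.039, 0.001], [0.039, -0.999, -0.0], [0.001, 0.0, -1.0]]
wrist_force: [0.2, 0.1, 0.0]
finger_gap: 0.0001
grasp_force: 0.0
```

The gripper closed to 0, so it did not hold the bar. I'll take a look.

```bash
python3 - <<'E'
from h import *
c,P,s=cloud("scene"); save("s2",c[200:360,180:420].repeat(3,0).repeat(3,1))
print(s)
c,P,s=cloud("top"); np.save("t2.npy",P)
E
```

```text
{'clock': 3.325, 'joints': array([ 0.23074409,  0.42395154, -0.7082587 ,  1.8994228 ,  0.3383827 ,
        0.93946022, -2.16867598]), 'dq': array([-0.00121426,  0.00332326,  0.0022333 ,  0.00374634, -0.0014094 ,
       -0.00040845,  0.00014236]), 'effort': array([ 1.34672466e-02, -3.92097795e+01, -6.20123461e+00, -2.08106518e+01,
        1.16547753e-02, -2.83179477e-03,  5.02236544e-04]), 'ee_pos': array([0.52910317, 0.14110032, 0.08859245]), 'tcp_rot': array([[ 9.99244045e-01,  3.88708509e-02,  6.28695590e-04],
       [ 3.88709450e-02, -9.99244230e-01, -1.38278892e-04],
       [ 6.22845422e-04,  1.62612351e-04, -9.99999793e-01]]), 'wrist_force': array([0.19723721, 0.09480212, 0.01384683]), 'moment': array([-0.02594999,  0.02474375, -0.02933224]), 'grasp_force': 0.0, 'finger_gap': 0.00010022443401534459}
```

View pics/s2.png

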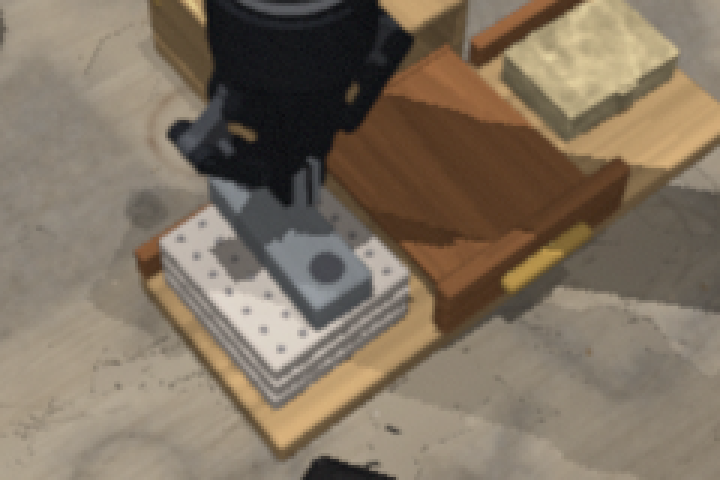

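```bash
python3 - <<'E'
from h import *
c,P,s=cloud("scene")
for v in range(240,282,3):
    print(v,[tuple((P[v,u]*1000).round(0).astype(int)) for u in (274,278,282,286,290,294)])
c,P,s=cloud("wrist"); save("w2",c)
E
```

```text
240 [(np.int64(509), np.int64(159), np.int64(204)), (np.int64(509), np.int64(153), np.int64(200)), (np.int64(524), np.int64(137), np.int64(171)), (np.int64(515), np.int64(136), np.int64(180)), (np.int64(512), np.int64(132), np.int64(180)), (np.int64(521), np.int64(118), np.int64(160))]
243 [(np.int64(511), np.int64(158), np.int64(194)), (np.int64(512), np.int64(151), np.int64(187)), (np.int64(529), np.int64(134), np.int64(156)), (np.int64(514), np.int64(136), np.int64(174)), (np.int64(512), np.int64(132), np.int64(173)), (np.int64(519), np.int64(120), np.int64(156))]
246 [(np.int64(512), np.int64(158), np.int64(186)), (np.int64(511), np.int64(152), np.int64(182)), (np.int64(512), np.int64(145), np.int64(176)), (np.int64(517), np.int64(135), np.int64(162)), (np.int64(518), np.int64(127), np.int64(155)), (np.int64(579), np.int64(75), np.int64(46))]
249 [(np.int64(515), np.int64(156), np.int64(175)), (np.int64(512), np.int64(152), np.int64(175)), (np.int64(521), np.int64(139), np.int64(154)), (np.int64(517), np.int64(135), np.int64(156)), (np.int64(518), np.int64(127), np.int64(147)), (
[... 2165 characters left out ...]
 (np.int64(521), np.int64(132), np.int64(87)), (np.int64(531), np.int64(117), np.int64(61)), (np.int64(528), np.int64(112), np.int64(60))]
276 [(np.int64(526), np.int64(151), np.int64(88)), (np.int64(523), np.int64(145), np.int64(87)), (np.int64(518), np.int64(141), np.int64(89)), (np.int64(516), np.int64(136), np.int64(88)), (np.int64(513), np.int64(130), np.int64(86)), (np.int64(522), np.int64(116), np.int64(63))]
279 [(np.int64(521), np.int64(154), np.int64(89)), (np.int64(518), np.int64(149), np.int64(88)), (np.int64(514), np.int64(144), np.int64(88)), (np.int64(511), np.int64(139), np.int64(88)), (np.int64(508), np.int64(134), np.int64(88)), (np.int64(517), np.int64(119), np.int64(63))]
```

View pics/w2.png

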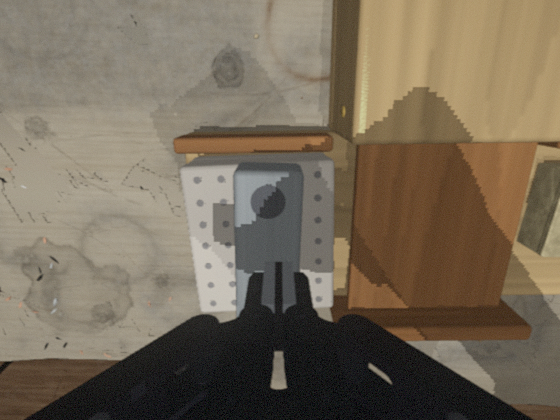

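```bash
python3 - <<'E'
from h import *
c,P,s=cloud("wrist")
T=(P-s["ee_pos"])@s["tcp_rot"]
for v in range(250,345,6): print(v,[tuple((T[v,u]*1000).round(0).astype(int).tolist()) for u in (250,262,278,300)])
print(capture("wrist")["tool_from_camera"].round(4))
fit(P,"bar",225,310,155,262,.08,.095)
c,P,s=cloud("scene")
g=P[225:300,255:310].reshape(-1,3); g=g[(g[:,2]>.092)&(g[:,2]<.2)]; i=np.argsort(g[:,2])[:12]; print(g[i].round(3))
E
```

```text
250 [(6, -15, 1), (6, -8, -1), (6, 0, -1), (5, 12, 2)]
256 [(2, -15, 0), (2, -8, 1), (2, 0, 1), (-11, 14, 26)]
262 [(-1, -15, 0), (-1, -8, 0), (10, 0, -22), (-15, 14, 25)]
268 [(-5, -15, 0), (-5, -8, -1), (10, 0, -27), (-20, 14, 27)]
274 [(-9, -15, 1), (6, -7, -25), (10, 0, -33), (6, 11, -26)]
280 [(6, -12, -30), (7, -7, -32), (10, 0, -38), (6, 10, -32)]
286 [(7, -12, -37), (7, -7, -37), (10, 0, -42), (6, 10, -37)]
292 [(7, -11, -42), (10, -6, -47), (10, 0, -47), (6, 10, -41)]
298 [(6, -11, -45), (11, -6, -51), (10, 0, -51), (7, 9, -46)]
304 [(6, -11, -48), (10, -6, -55), (10, 0, -55), (11, 9, -56)]
310 [(13, -9, -62), (12, -5, -61), (7, 0, -55), (12, 8, -61)]
316 [(11, -9, -63), (11, -5, -63), (4, 0, -54), (12, 8, -64)]
322 [(11, -9, -67), (11, -5, -66), (2, 0, -55), (11, 8, -66)]
328 [(11, -9, -70), (11, -5, -70), (-1, 0, -55), (11, 8, -70)]
334 [(11, -9, -72), (11, -5, -73), (-4, 0, -55), (11, 8, -73)]
340 [(11, -8, -76), (10, -5, -74), (-6, 0, -55), (11, 7, -75)]
[[ 3.000e-04  9.449e-01  3.273e-01  8.380e-02]
 [ 1.000e+00 -2.000e-04 -3.000e-04  4.000e-04]
 [-3.000e-04  3.273e-01 -9.449e-01 -1.599e-01]
 [ 0.000e+00  0.000e+00  0.000e+00  1.000e+00]]
bar 6349 z 0.0881 yaw 0.004 c [0.5529 0.147 ] size [0.0497 0.035 ]
[[0.523 0.147 0.105]
 [0.525 0.148 0.106]
 [0.52  0.147 0.106]
 [0.519 0.136 0.109]
 [0.518 0.145 0.109]
 [0.519 0.139 0.109]
 [0.522 0.148 0.11 ]
 [0.519 0.148 0.11 ]
 [0.518 0.145 0.111]
 [0.52  0.147 0.112]
 [0.518 0.147 0.112]
 [0.518 0.139 0.112]]
```

Both the wrist and scene cameras show the closed fingertips about 20 mm behind the reported TCP, not 22 mm ahead of it as stated. They shut above the bar, whose top is at 88 mm. I'll reopen and go about 43 mm lower, watching the force.

Emit:
jog_arm([
  [0,0,0.005,0.01,0,0,-0.02],
  [0,0,0,0,0,0,0],
  [0,0,0,0,0,0,0],
  [0,0,0,-0.02,0,0,0],
  [0,0,0,-0.02,0,0,0],
], force=50)

```text
clock: 4.3
ee_pos: [0.5283, 0.1456, 0.0564]
tcp_rot: [[1.0, 0.019, -0.001], [0.019, -1.0, -0.001], [-0.001, 0.001, -1.0]]
wrist_force: [0.4, 0.3, -0.1]
finger_gap: 0.0852
grasp_force: 0.0
```

Emit:
jog_arm([
  [0,0,0,-0.013,0,0,0],
  [0.5,0,0,0,0,0,0],
  [1,0,0,0,0,0,0],
  [1,0,0,0,0,0,0],
  [1,0,0,0,0,0,0],
])

```text
clock: 4.92
ee_pos: [0.5297, 0.1471, 0.0462]
tcp_rot: [[1.0, 0.019, 0.002], [0.019, -1.0, 0.001], [0.002, -0.001, -1.0]]
wrist_force: [0.7, 1.9, 2.1]
finger_gap: 0.0351
grasp_force: 52.4
```

Emit:
jog_arm([
  [1,0,0,0.02,0,0,0],
  [1,0,0,0.025,0,0,0],
  [1,0.005,0.03,0,0,0,0],
  [1,0.005,0.035,0,0,0,0],
  [1,0.005,0.03,0,0,0,0],
])

```text
clock: 5.55
ee_pos: [0.5433, 0.2412, 0.0904]
tcp_rot: [[1.0, 0.019, -0.001], [0.019, -1.0, -0.001], [-0.001, 0.001, -1.0]]
wrist_force: [0.3, -0.7, -7.5]
finger_gap: 0.0354
grasp_force: 51.7
```

Emit:
jog_arm([
  [1,0.005,0.02,0,0,0,0],
  [1,0,0,-0.03,0,0,0],
  [1,0,0,-0.03,0,0,0],
  [1,0,0,-0.03,0,0,0],
  [1,0,0,-0.01,0,0,0],
])

```text
clock: 6.18
ee_pos: [0.5475, 0.2587, -0.0119]
tcp_rot: [[1.0, 0.018, -0.004], [0.018, -1.0, -0.004], [-0.004, 0.004, -1.0]]
wrist_force: [0.3, -0.1, -6.6]
finger_gap: 0.0352
grasp_force: 51.7
```

Emit:
jog_arm([
  [1,0,0,-0.005,0,0,0],
  [1,0,0,0,0,0,0],
])

```text
clock: 6.42
ee_pos: [0.5496, 0.2612, -0.014]
tcp_rot: [[1.0, 0.019, 0.001], [0.019, -1.0, 0.0], [0.001, -0.0, -1.0]]
wrist_force: [0.6, -0.1, -6.3]
finger_gap: 0.0353
grasp_force: 51.7
```

Emit:
jog_arm([
  [1,0,0,-0.002,0,0,0],
  [1,0,0,0,0,0,0],
  [0.35,0,0,0,0,0,0],
  [0.35,0,0,0,0,0,0],
  [0.35,0,0,0,0,0,0],
])

```text
clock: 7.05
ee_pos: [0.5494, 0.2615, -0.0161]
tcp_rot: [[1.0, 0.019, 0.001], [0.019, -1.0, 0.0], [0.001, -0.0, -1.0]]
wrist_force: [1.1, 0.4, -0.6]
finger_gap: 0.0555
grasp_force: 0.0
```

Emit:
jog_arm([
  [0.35,0,0,0,0,0,0],
  [0.35,0,0,0.03,0,0,0],
  [0.35,0,0,0.06,0,0,0],
  [0.35,-0.01,-0.03,0.05,0,0,0.03],
  [1,-0.03,-0.04,0.03,0,0,0.03],
])

```text
clock: 7.68
ee_pos: [0.5107, 0.192, 0.1562]
tcp_rot: [[0.997, 0.081, 0.005], [0.081, -0.997, 0.002], [0.005, -0.002, -1.0]]
wrist_force: [-0.3, -0.7, 0.9]
finger_gap: 0.0386
grasp_force: 0.0
```

Emit:
jog_arm([
  [1,-0.03,-0.04,0.03,0,0,0],
  [1,0,0,0,0,0,0],
  [1,0,0,0,0,0,0],
])

```text
clock: 8.05
ee_pos: [0.4792, 0.1515, 0.1833]
tcp_rot: [[0.997, 0.079, 0.001], [0.079, -0.997, 0.0], [0.001, -0.0, -1.0]]
wrist_force: [-0.2, 0.0, 0.2]
finger_gap: -0.0001
grasp_force: 0.0
```

```bash
python3 - <<'E'
from h import *
c,P,s=cloud("wrist"); save("w3",c); np.save("w3.npy",P)
print(s["ee_pos"],s["tcp_rot"].round(3))
E
```

```text
[0.47922238 0.15151434 0.18330689] [[ 0.997  0.079  0.001]
 [ 0.079 -0.997  0.   ]
 [ 0.001 -0.    -1.   ]]
```

View pics/w3.png

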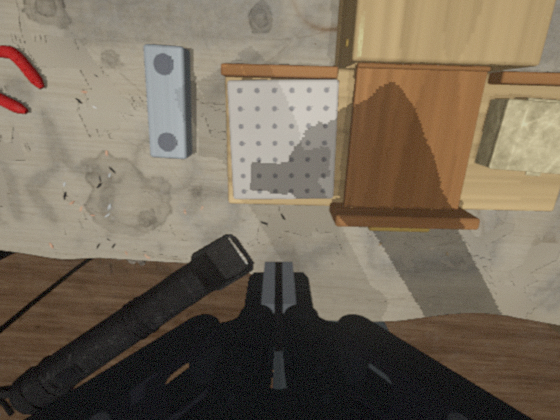

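The bar lies on the worktop at (167,100); the top tile is bare at (283,138). The drawer floor is at (415,140). Next I measure these and find the push distance.

```bash
python3 - <<'E'
from h import *
P=np.load("w3.npy")
fit(P,"bar",135,200,35,165,.02,.032)
fit(P,"tile",220,345,70,205,.057,.067)
fit(P,"floor",340,500,62,225,.038,.0505)
fit(P,"front",320,485,200,235,.06,.072)
def edge(name,v0,v1,u0,u1,z0,z1,side):  # line fit of extreme pts per row
    pts=[]
    for v in range(v0,v1):
        R=P[v,u0:u1]; R=R[(R[:,2]>z0)&(R[:,2]<z1)]
        if len(R)>5: pts.append(R[0 if side=='l' else -1,:2])
    pts=np.array(pts); k=np.polyfit(pts[:,0],pts[:,1],1); r=pts[:,1]-np.polyval(k,pts[:,0]); g=abs(r)<.003; k=np.polyfit(pts[g,0],pts[g,1],1)
    print(name,"yaw",k[0].round(3),"y at .53",np.polyval(k,.53).round(4), "x",pts[:,0].min().round(3),pts[:,0].max().round(3))
edge("tileL",85,195,215,350,.057,.067,'l'); edge("tileR",85,195,215,350,.057,.067,'r')
edge("floorL",75,205,335,500,.041,.050,'l'); edge("floorR",75,200,340,500,.041,.050,'r')
edge("midR?",85,195,300,350,.03,.054,'r'); 
E
```

```text
bar 4480 z 0.0261 yaw 0.012 c [0.5483 0.26  ] size [0.0972 0.0348]
tile 12543 z 0.0622 yaw 0.08 c [0.5269 0.1507] size [0.0967 0.0875]
floor 18769 z 0.0452 yaw 0.04 c [0.5344 0.025 ] size [0.1266 0.1312]
front 1934 z 0.0657 yaw 0.052 c [0.4652 0.0331] size [0.0115 0.1277]
tileL yaw 0.087 y at .53 0.1955 x 0.478 0.569
tileR yaw 0.086 y at .53 0.1065 x 0.485 0.576
floorL yaw 0.054 y at .53 0.0904 x 0.471 0.584Traceback (most recent call last):
  File "<stdin>", line 15, in <module>
  File "<stdin>", line 12, in edge
    raise TypeError("expected non-empty vector for x")
TypeError: expected non-empty vector for x
```

Emit:
jog_arm([
  [0.35,0.012,0,0,0,0,-0.175],
  [0.35,0.012,0.01,0,0,0,-0.175],
  [0.35,0.012,0.01,0,0,0,-0.175],
  [0.35,0.012,0.01,0,0,0,-0.175],
  [0.35,0.003,0.01,0,0,0,-0.175],
])

```text
clock: 8.72
ee_pos: [0.5302, 0.1929, 0.181]
tcp_rot: [[0.7, -0.714, -0.004], [-0.714, -0.7, 0.001], [-0.004, 0.002, -1.0]]
wrist_force: [0.0, 1.0, -0.2]
finger_gap: 0.0553
grasp_force: 0.0
```

Emit:
jog_arm([
  [0.35,0,0.01,0,0,0,-0.175],
  [0.35,0,0.01,0,0,0,-0.175],
  [0.35,0,0.01,0,0,0,-0.175],
  [0.35,0,0.01,0,0,0,-0.175],
  [0.35,0,0,0,0,0,0],
])

```text
clock: 9.35
ee_pos: [0.5206, 0.2068, 0.1557]
tcp_rot: [[0.433, -0.899, -0.065], [-0.901, -0.433, -0.015], [-0.014, 0.065, -0.998]]
wrist_force: [-0.6, -0.6, 0.2]
finger_gap: 0.0558
grasp_force: 0.0
```

```bash
python3 - <<'E'
from h import *
c,P,s=cloud("wrist"); save("w4",c); np.save("w4.npy",P)
print({k:np.round(s[k],3) for k in ("ee_pos","tcp_rot","joints","finger_gap")})
T=(P-s["ee_pos"])@s["tcp_rot"]
m=(np.abs(T[...,0])<16)&(T[...,2]>-.045)&(T[...,2]<.02)&(np.abs(T[...,1])<.06)&(np.abs(T[...,0])<.02)
R=T[m]; print(len(R)); i=np.argsort(-R[:,2])[:15]; print((R[i]*1000).round(0))
E
```

```text
{'ee_pos': array([0.521, 0.207, 0.156]), 'tcp_rot': array([[ 0.433, -0.899, -0.065],
       [-0.901, -0.433, -0.015],
       [-0.014,  0.065, -0.998]]), 'joints': array([-0.897,  0.382,  0.578,  1.781, -0.237,  1.115, -2.927]), 'finger_gap': np.float64(0.056)}
2189
[[ -0. -27. -21.]
 [ -0.  29. -21.]
 [  7. -27. -21.]
 [ -1.  29. -21.]
 [ -1. -27. -21.]
 [  7. -27. -21.]
 [  5.  29. -21.]
 [ -2. -27. -21.]
 [  5. -27. -21.]
 [  7.  29. -21.]
 [  6.  29. -22.]
 [  7.  29. -22.]
 [ -1. -27. -22.]
 [ -0.  29. -22.]
 [  5. -27. -22.]]
```

The turn ran joint 7 into its limit. I'll correct the tilt and turn the other way.

Emit:
jog_arm([
  [0.35,0,0,0.015,0.015,-0.065,0],
  [0.35,0,0,0.015,0,0,0.173],
  [0.35,0,0,0.01,0,0,0.173],
  [0.35,0,0,0,0,0,0.173],
  [0.35,0,0,0,0,0,0.173],
])

```text
clock: 10.02
ee_pos: [0.5214, 0.2043, 0.197]
tcp_rot: [[0.909, -0.416, -0.004], [-0.416, -0.909, 0.005], [-0.006, -0.003, -1.0]]
wrist_force: [0.4, -0.8, -0.1]
finger_gap: 0.0552
grasp_force: 0.0
```

Emit:
jog_arm([
  [0.35,0,0,0,0,0,0.173],
  [0.35,0,0,0,0,0,0.173],
  [0.35,0,0,0,0,0,0.173],
  [0.35,0,0,0,0,0,0.173],
  [0.35,0,0,0,0,0,0],
])

```text
clock: 10.65
ee_pos: [0.5214, 0.2041, 0.1971]
tcp_rot: [[0.968, 0.252, -0.006], [0.252, -0.968, 0.002], [-0.005, -0.004, -1.0]]
wrist_force: [-0.8, 0.1, -0.4]
finger_gap: 0.0551
grasp_force: 0.0
```

```bash
python3 - <<'E'
from h import *
s=telemetry.get_state()
print({k:np.round(s[k],3) for k in ("ee_pos","tcp_rot","joints")})
E
```

```text
{'ee_pos': array([0.521, 0.204, 0.197]), 'tcp_rot': array([[ 0.968,  0.252, -0.006],
       [ 0.252, -0.968,  0.002],
       [-0.005, -0.004, -1.   ]]), 'joints': array([-0.787,  0.273,  0.413,  1.782, -0.125,  1.117, -1.648])}
```

Emit:
jog_arm([
  [0.35,0,0,0,0,0,0.173],
  [0.35,0,0,0,0,0,0.173],
  [0.35,0,0,0,0,0,0.173],
  [0.35,0,0,0,0,0,0.173],
  [0.35,0,0,0,0,0,0.173],
])

```text
clock: 11.28
ee_pos: [0.5213, 0.2042, 0.1971]
tcp_rot: [[0.432, 0.902, -0.005], [0.902, -0.432, -0.003], [-0.005, -0.003, -1.0]]
wrist_force: [-0.5, 0.7, -0.1]
finger_gap: 0.0558
grasp_force: 0.0
```

Emit:
jog_arm([
  [0.35,0.003,0.01,0,0,0,0.173],
  [0.35,0.003,0.01,0,0,0,0.173],
  [0.35,0.002,0.006,0,0,0,0.173],
  [0.35,0,0,-0.02,0,0,0],
  [0.35,0,0,-0.02,0,0,0],
])

```text
clock: 11.9
ee_pos: [0.5296, 0.2304, 0.1569]
tcp_rot: [[-0.066, 0.998, -0.002], [0.998, 0.066, -0.004], [-0.004, -0.002, -1.0]]
wrist_force: [0.4, -0.4, -0.1]
finger_gap: 0.0556
grasp_force: 0.0
```

```bash
python3 - <<'E'
from h import *
s=telemetry.get_state()
print({k:np.round(s[k],4) for k in ("ee_pos","tcp_rot","joints")})
E
```

```text
{'ee_pos': array([0.5296, 0.2304, 0.1569]), 'tcp_rot': array([[-0.0664,  0.9978, -0.0016],
       [ 0.9978,  0.0664, -0.0041],
       [-0.004 , -0.0019, -1.    ]]), 'joints': array([-0.6366,  0.3262,  0.1864,  1.7823, -0.0654,  1.0425, -0.3602])}
```

Emit:
jog_arm([
  [0.35,0,0,-0.05,0,0,0],
  [0.35,0,0,-0.05,0,0,0],
  [0.35,0,0,-0.025,0,0,0],
  [0.35,0,0,0,0,0,0],
  [0.35,0,0,0,0,0,0],
])

```text
clock: 12.52
ee_pos: [0.5304, 0.2306, 0.0334]
tcp_rot: [[-0.067, 0.998, -0.0], [0.998, 0.067, -0.004], [-0.004, -0.001, -1.0]]
wrist_force: [0.4, -0.3, 0.0]
finger_gap: 0.0554
grasp_force: 0.0
```

```bash
python3 - <<'E'
from h import *
c,P,s=cloud("scene"); 
save("s3",c[200:360,180:420].repeat(3,0).repeat(3,1))
R=P[200:330,200:330].reshape(-1,3); R=R[(R[:,1]>.2)&(R[:,1]<.25)&(R[:,2]>.035)&(R[:,2]<.2)&(R[:,0]>.46)]
i=np.argsort(R[:,2])[:20]; print(s["ee_pos"],R[i].round(3).tolist())
E
```

```text
[0.53039235 0.23061828 0.0333509 ] [[0.558, 0.236, 0.056], [0.559, 0.232, 0.056], [0.558, 0.239, 0.056], [0.558, 0.241, 0.057], [0.558, 0.238, 0.057], [0.558, 0.234, 0.057], [0.558, 0.239, 0.057], [0.558, 0.236, 0.058], [0.558, 0.237, 0.059], [0.559, 0.233, 0.059], [0.496, 0.236, 0.059], [0.557, 0.243, 0.059], [0.557, 0.234, 0.06], [0.558, 0.235, 0.06], [0.557, 0.241, 0.061], [0.499, 0.24, 0.061], [0.558, 0.237, 0.061], [0.558, 0.239, 0.062], [0.495, 0.237, 0.062], [0.561, 0.244, 0.062]]
```

View pics/s3.png

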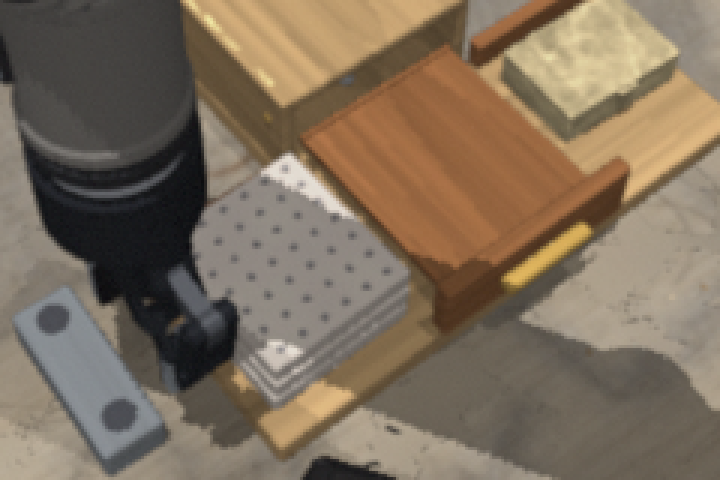

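The fingers stand beside the tile's left edge, with tips at about 55 mm. I'll lower 2 mm and push along the rack's -y.

Emit:
jog_arm([
  [0.35,0,-0.006,-0.002,0,0,0],
  [0.35,0.001,-0.012,0,0,0,0],
  [0.35,0.0005,-0.008,0,0,0,-0.012],
  [0.35,0.0005,-0.008,0,0,0,0],
  [0.35,0.0005,-0.008,0,0,0,0],
])

```text
clock: 13.2
ee_pos: [0.5322, 0.1887, 0.0307]
tcp_rot: [[-0.057, 0.998, -0.001], [0.998, 0.057, -0.004], [-0.004, -0.001, -1.0]]
wrist_force: [-0.0, 1.9, 2.7]
finger_gap: 0.0552
grasp_force: 1.4
```

Emit:
jog_arm([
  [0.35,0.0005,-0.008,0,0,0,0],
  [0.35,0.0005,-0.01,0,0,0,0],
  [0.35,0.0005,-0.01,0,0,0,0],
  [0.35,0.0005,-0.01,0,0,0,0],
  [0.35,0.0005,-0.01,0,0,0,0],
])

```text
clock: 13.82
ee_pos: [0.5341, 0.1389, 0.03]
tcp_rot: [[-0.056, 0.998, -0.003], [0.998, 0.056, -0.006], [-0.006, -0.003, -1.0]]
wrist_force: [0.7, 1.8, 0.1]
finger_gap: 0.0552
grasp_force: 0.5
```

Emit:
jog_arm([
  [0.35,0.0005,-0.01,0,0,0,0],
  [0.35,0.0005,-0.01,0,0,0,0],
  [0.35,0.0005,-0.01,0,0,0,0],
  [0.35,0,0,0,0,0,0],
])

```text
clock: 14.32
ee_pos: [0.5358, 0.1083, 0.0301]
tcp_rot: [[-0.055, 0.999, -0.002], [0.998, 0.055, -0.006], [-0.006, -0.003, -1.0]]
wrist_force: [0.2, 0.5, -0.3]
finger_gap: 0.0554
grasp_force: 0.0
```

```bash
python3 - <<'E'
from h import *
c,P,s=cloud("scene"); np.save("s4.npy",P)
save("s4",c[180:340,200:440].repeat(3,0).repeat(3,1)); print(s["ee_pos"])
E
```

```text
[0.53579017 0.10831754 0.03011005]
```

View pics/s4.png

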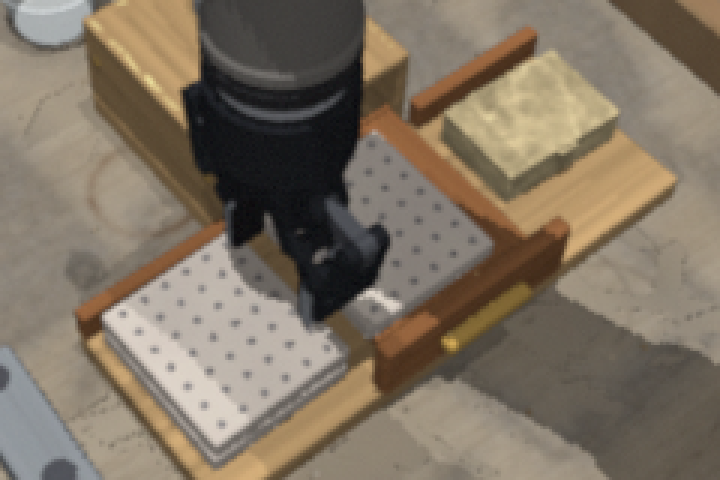

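The tile is on the drawer, with about 15 mm left to go.

Emit:
jog_arm([
  [0.35,0.0005,-0.005,0,0,0,0],
  [0.35,0,-0.005,0,0,0,0],
  [0.35,0,-0.005,0,0,0,0],
  [0.35,0,0,0,0,0,0],
  [0.35,0,0,0,0,0,0],
])

```text
clock: 15.0
ee_pos: [0.5363, 0.0947, 0.0302]
tcp_rot: [[-0.056, 0.998, -0.002], [0.998, 0.056, -0.006], [-0.006, -0.003, -1.0]]
wrist_force: [-0.2, -0.1, 0.1]
finger_gap: 0.0558
grasp_force: 0.0
```

Emit:
jog_arm([
  [0.35,0,0.01,0,0,0,0],
  [0.35,0,0.01,0.03,0,0,0],
  [0.35,0,0.01,0.06,0,0,0],
  [0.35,0,0.03,0.05,0,0,-0.15],
  [0.35,0,0.03,0.0,0,0,-0.173],
])

```text
clock: 15.62
ee_pos: [0.5394, 0.1877, 0.1753]
tcp_rot: [[0.269, 0.963, 0.005], [0.963, -0.269, 0.0], [0.002, 0.005, -1.0]]
wrist_force: [0.7, 0.8, -0.1]
finger_gap: 0.0554
grasp_force: 0.0
```

Emit:
jog_arm([
  [0.35,0,0.03,0,0,0,-0.173],
  [0.35,0,0.03,0,0,0,-0.173],
  [0.35,0,0.02,0,0,0,-0.173],
  [0.35,0,0.02,0,0,0,-0.173],
  [0.35,0,0,0,0,0,-0.173],
])

```text
clock: 16.25
ee_pos: [0.5352, 0.2887, 0.1699]
tcp_rot: [[0.905, 0.424, -0.006], [0.424, -0.905, 0.001], [-0.005, -0.004, -1.0]]
wrist_force: [0.5, -0.2, -0.6]
finger_gap: 0.0555
grasp_force: 0.0
```

Emit:
jog_arm([
  [0.35,0,0,0,0,0,-0.173],
  [0.35,0,0,0,0,0,-0.173],
  [0.35,0,0,0,0,0,-0.173],
  [0.35,-0.02,0,0,0,0,0],
  [0.35,0,0,0,0,0,0],
])

```text
clock: 16.88
ee_pos: [0.5148, 0.2864, 0.17]
tcp_rot: [[0.997, -0.077, -0.006], [-0.077, -0.997, 0.003], [-0.006, -0.003, -1.0]]
wrist_force: [-0.5, 0.9, 0.5]
finger_gap: 0.0553
grasp_force: 0.0
```

```bash
python3 - <<'E'
from h import *
c,P,s=cloud("wrist"); save("w5",c); np.save("w5.npy",P)
print({k:np.round(s[k],4) for k in ("ee_pos","tcp_rot","joints","finger_gap")})
c,P,s=cloud("top"); save("t5",c); np.save("t5.npy",P)
E
```

```text
{'ee_pos': array([0.5148, 0.2864, 0.17  ]), 'tcp_rot': array([[ 0.997 , -0.077 , -0.0062],
       [-0.077 , -0.997 ,  0.0033],
       [-0.0064, -0.0028, -1.    ]]), 'joints': array([-0.9467,  0.3609,  0.4718,  1.7462, -0.1894,  1.0824, -2.0589]), 'finger_gap': np.float64(0.0553)}
```

View pics/w5.png

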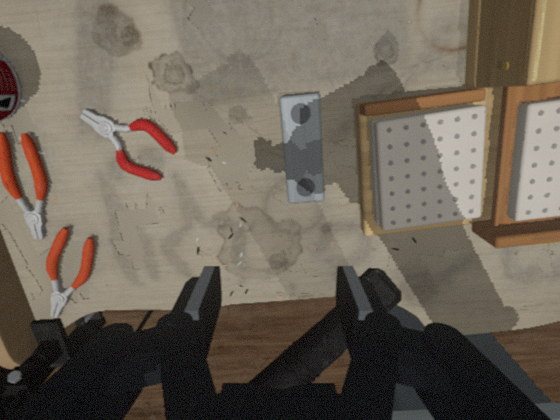

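The bar lies at (303,148), the remaining stack at (430,168), and the top tile is in the drawer (right edge). Now I check its position.

```bash
python3 - <<'E'
from h import *
P=np.load("w5.npy")
fit(P,"bar",270,335,85,210,.018,.034)
fit(P,"mid",365,490,95,235,.043,.053)
T=np.load("t5.npy"); c=cv2.imread("pics/t5.png")
fit(T,"tiledrawer top",262,325,215,290,.053,.063,1.5)
for n in ("scene",):
    c,S,s=cloud(n); np.save("s5.npy",S)
    m=(S[...,2]>.054)&(S[...,2]<.063)&(S[...,0]>.475)&(S[...,0]<.6)&(S[...,1]>-.03)&(S[...,1]<.105)&(c.min(-1)>75)
    Q=S.copy(); Q[~m]=np.nan; fit(Q,"tiledrawer scene",0,560,0,420,.05,.07)
E
```

```text
bar 4185 z 0.0262 yaw 0.016 c [0.5487 0.2608] size [0.097  0.0351]
mid 11898 z 0.0481 yaw 0.076 c [0.5297 0.1521] size [0.1057 0.0885]
tiledrawer top 2449 z 0.0585 yaw 0.044 c [0.5303 0.0347] size [0.0978 0.0871]
tiledrawer scene 2761 z 0.059 yaw 0.064 c [0.5295 0.0388] size [0.0978 0.088 ]
```

Emit:
jog_arm([
  [0.35,0.017,-0.013,-0.02,-0.003,-0.006,0.045],
  [0.35,0.017,-0.0126,-0.04,0,0,0.045],
  [0.35,0,0,-0.05,0,0,0],
  [0.35,0,0,0,0,0,0],
  [0.35,0,0,0,0,0,0],
])

```text
clock: 17.65
ee_pos: [0.5517, 0.2601, 0.0617]
tcp_rot: [[1.0, 0.01, 0.003], [0.01, -1.0, 0.001], [0.003, -0.001, -1.0]]
wrist_force: [-0.2, -0.1, 0.3]
finger_gap: 0.0557
grasp_force: 0.0
```

Emit:
jog_arm([
  [0.35,-0.002,0,-0.04,0,0,0.005],
  [0.35,0,0,-0.03,0,0,0],
  [0.35,0,0,-0.007,0,0,0],
  [0.35,0,0,0,0,0,0],
  [1,0,0,0,0,0,0],
], force=50)

```text
clock: 18.27
ee_pos: [0.5499, 0.2602, -0.0148]
tcp_rot: [[1.0, 0.015, 0.004], [0.015, -1.0, 0.002], [0.004, -0.002, -1.0]]
wrist_force: [-0.4, -1.2, 1.2]
finger_gap: 0.0385
grasp_force: 0.8
```

Emit:
jog_arm([
  [1,0,0,0,0,0,0],
  [1,0,0,0,0,0,0],
  [1,0,0,0,0,0,0],
])

```text
clock: 18.65
ee_pos: [0.5502, 0.261, -0.0144]
tcp_rot: [[1.0, 0.016, 0.005], [0.016, -1.0, 0.003], [0.005, -0.003, -1.0]]
wrist_force: [-0.3, 1.1, 6.1]
finger_gap: 0.0346
grasp_force: 52.6
```

Emit:
jog_arm([
  [1,0,0,0.03,0,0,0],
  [1,0,0,0.04,0,0,0],
  [1,0,-0.02,0.01,0,0,0.02],
  [1,-0.006,-0.03,0,0,0,0.02],
  [1,-0.007,-0.03,0,0,0,0.02],
])

```text
clock: 19.27
ee_pos: [0.534, 0.1782, 0.0627]
tcp_rot: [[0.997, 0.076, -0.001], [0.076, -0.997, -0.001], [-0.001, 0.001, -1.0]]
wrist_force: [0.1, -1.2, -6.7]
finger_gap: 0.035
grasp_force: 52.5
```

Emit:
jog_arm([
  [1,-0.008,-0.03,0,0,0,0],
  [1,0,0,-0.015,0,0,0],
  [1,0,0,-0.01,0,0,0],
  [1,0,0,0,0,0,0],
  [1,0,0,0,0,0,0],
])

```text
clock: 19.9
ee_pos: [0.5275, 0.1504, 0.0381]
tcp_rot: [[0.997, 0.077, 0.001], [0.077, -0.997, 0.0], [0.001, 0.0, -1.0]]
wrist_force: [-0.5, 0.8, -7.2]
finger_gap: 0.035
grasp_force: 52.4
```

Emit:
jog_arm([
  [1,0,0,-0.003,0,0,0],
  [1,0,0,0,0,0,0],
  [1,0,0,-0.001,0,0,0],
  [1,0,0,0,0,0,0],
])

```text
clock: 20.4
ee_pos: [0.5273, 0.1495, 0.0342]
tcp_rot: [[0.997, 0.075, 0.001], [0.075, -0.997, -0.0], [0.001, 0.0, -1.0]]
wrist_force: [-0.4, 0.2, -6.3]
finger_gap: 0.0351
grasp_force: 52.5
```

Emit:
jog_arm([
  [1,0,0,-0.001,0,0,0],
  [1,0,0,0,0,0,0],
  [1,0,0,-0.0005,0,0,0],
  [1,0,0,0,0,0,0],
])

```text
clock: 20.9
ee_pos: [0.5274, 0.1495, 0.0336]
tcp_rot: [[0.997, 0.075, 0.001], [0.075, -0.997, 0.001], [0.001, -0.0, -1.0]]
wrist_force: [-4.2, -0.5, 5.6]
finger_gap: 0.0351
grasp_force: 54.0
```

The bar rests on the tiles. Release, lift and move in front of the drawer pull.

Emit:
jog_arm([
  [0.35,0,0,0,0,0,0],
  [0.35,0,0,0,0,0,0],
  [0.35,0,0,0.0,0,0,0],
  [0.35,0,0,0.03,0,0,0],
  [0.35,0,0,0.05,0,0,0],
])

```text
clock: 21.52
ee_pos: [0.526, 0.1491, 0.1121]
tcp_rot: [[0.997, 0.075, -0.002], [0.075, -0.997, -0.002], [-0.003, 0.002, -1.0]]
wrist_force: [0.2, 1.4, -1.1]
finger_gap: 0.0557
grasp_force: 0.0
```

Emit:
jog_arm([
  [0.35,0,0,0.05,0,0,0],
  [1,-0.02,-0.02,0.02,0,0,-0.02],
  [1,-0.03,-0.03,0,0,0,0],
  [1,-0.03,-0.04,0,0,0,0],
  [1,-0.02,-0.03,0,0,0,0],
])

```text
clock: 22.15
ee_pos: [0.426, 0.0279, 0.1826]
tcp_rot: [[0.999, 0.054, 0.001], [0.054, -0.999, 0.0], [0.001, -0.0, -1.0]]
wrist_force: [0.3, -0.5, -0.5]
finger_gap: -0.0001
grasp_force: 0.0
```

```bash
python3 - <<'E'
from h import *
c,P,s=cloud("wrist"); np.save("w6.npy",P); save("w6",c)
print({k:np.round(s[k],4) for k in ("ee_pos","tcp_rot","joints","wrist_force")})
E
```

```text
{'ee_pos': array([0.426 , 0.0279, 0.1826]), 'tcp_rot': array([[ 9.985e-01,  5.440e-02,  1.100e-03],
       [ 5.440e-02, -9.985e-01,  4.000e-04],
       [ 1.100e-03, -4.000e-04, -1.000e+00]]), 'joints': array([-0.7221,  0.0166,  0.567 ,  2.0888, -0.0106,  1.0377, -1.6662]), 'wrist_force': array([ 0.3048, -0.4912, -0.4673])}
```

View pics/w6.png

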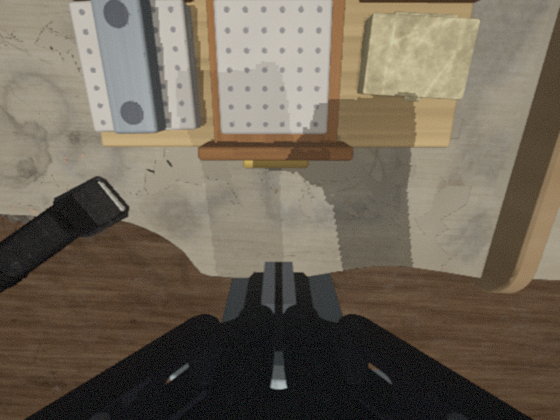

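The bar is on the stack (130,65), the tile is centred in the drawer (273,70), and the pull is at (276,163). I'll do a quick measurement before pushing.

```bash
python3 - <<'E'
from h import *
P=np.load("w6.npy")
fit(P,"tile",205,340,0,145,.054,.0625); fit(P,"panel",195,355,138,164,.061,.07)
fit(P,"pull",235,318,155,175,.044,.055); fit(P,"bar",90,165,0,140,.069,.08)
fit(P,"mid",70,205,0,140,.043,.053)
E
```

```text
tile 15001 z 0.0591 yaw 0.056 c [0.5294 0.0369] size [0.096  0.0875]
panel 2266 z 0.0658 yaw 0.056 c [0.4645 0.032 ] size [0.0121 0.1275]
pull 456 z 0.0501 yaw 0.052 c [0.4526 0.0313] size [0.006  0.0577]
bar 6457 z 0.0741 yaw 0.076 c [0.5224 0.1476] size [0.0908 0.0347]
mid 6972 z 0.0481 yaw 0.076 c [0.525  0.1505] size [0.0967 0.0887]
```

Emit:
jog_arm([
  [1,0,0.003,-0.05,0,0,0],
  [1,0,0,-0.05,0,0,0],
  [1,0,0,-0.05,0,0,0],
  [1,0,0,-0.015,0,0,0],
  [1,0,0,0,0,0,0],
])

```text
clock: 22.82
ee_pos: [0.4274, 0.0323, 0.0176]
tcp_rot: [[0.998, 0.055, 0.0], [0.055, -0.998, -0.001], [0.0, 0.001, -1.0]]
wrist_force: [0.6, -0.3, 0.4]
finger_gap: 0.0002
grasp_force: 0.0
```

Emit:
jog_arm([
  [1,0.006,0,0,0,0,0],
  [1,0.005,0,0,0,0,0],
  [1,0.005,0,0,0,0,0],
  [1,0.006,0.001,0,0,0,0],
  [1,0.008,0.0005,0,0,0,0],
])

```text
clock: 23.45
ee_pos: [0.4575, 0.034, 0.0177]
tcp_rot: [[0.998, 0.055, 0.001], [0.055, -0.998, -0.0], [0.001, 0.0, -1.0]]
wrist_force: [-0.8, -0.8, 1.4]
finger_gap: 0.0002
grasp_force: 0.6
```

Emit:
jog_arm([
  [1,0.009,0.0005,0,0,0,0],
  [1,0.009,0.0005,0,0,0,0],
  [1,0.009,0.0005,0,0,0,0],
  [1,0.009,0.0005,0,0,0,0],
  [1,0.009,0.0005,0,0,0,0],
])

```text
clock: 24.08
ee_pos: [0.5029, 0.0364, 0.0176]
tcp_rot: [[0.998, 0.055, 0.001], [0.055, -0.998, -0.0], [0.001, 0.0, -1.0]]
wrist_force: [-1.5, -0.2, 1.2]
finger_gap: -0.0005
grasp_force: 0.6
```

Emit:
jog_arm([
  [1,0.009,0.0005,0,0,0,0],
  [1,0.009,0.0005,0,0,0,0],
  [1,0.009,0.0005,0,0,0,0],
  [1,0.006,0.0005,0,0,0,0],
  [1,0,0,0,0,0,0],
])

```text
clock: 24.7
ee_pos: [0.5363, 0.0389, 0.0178]
tcp_rot: [[0.998, 0.055, 0.002], [0.055, -0.998, 0.0], [0.002, -0.0, -1.0]]
wrist_force: [-0.4, 0.3, -0.9]
finger_gap: -0.0
grasp_force: 0.0
```

Emit:
jog_arm([
  [1,0.005,0.0003,0,0,0,0],
  [1,0.005,0.0003,0,0,0,0],
  [1,0.004,0.0002,0,0,0,0],
  [1,0.003,0.0002,0,0,0,0],
  [1,0.002,0,0,0,0,0],
])

```text
clock: 25.32
ee_pos: [0.5532, 0.0397, 0.0175]
tcp_rot: [[0.998, 0.055, -0.002], [0.055, -0.998, 0.0], [-0.002, -0.0, -1.0]]
wrist_force: [-5.2, 1.4, 3.7]
finger_gap: -0.0
grasp_force: 2.5
```

Emit:
jog_arm([
  [1,0.003,0,0,0,0,0],
  [1,0.002,0,0,0,0,0],
  [1,0.002,0,0,0,0,0],
  [1,0,0,0,0,0,0],
])

```text
clock: 25.82
ee_pos: [0.5602, 0.0399, 0.0173]
tcp_rot: [[0.998, 0.056, -0.001], [0.056, -0.998, 0.001], [-0.001, -0.001, -1.0]]
wrist_force: [-3.4, 2.2, -0.5]
finger_gap: 0.0001
grasp_force: 1.5
```

Emit:
jog_arm([
  [1,0.002,0,0,0,0,0],
  [1,0.002,0,0,0,0,0],
  [1,0.001,0,0,0,0,0],
  [1,0,0,0,0,0,0],
])

```text
clock: 26.32
ee_pos: [0.5629, 0.0399, 0.0174]
tcp_rot: [[0.998, 0.056, -0.007], [0.056, -0.998, 0.001], [-0.006, -0.001, -1.0]]
wrist_force: [-10.3, 2.4, 7.1]
finger_gap: -0.0003
grasp_force: 4.9
```

Emit:
jog_arm([
  [1,0.002,0,0,0,0,0],
  [1,0.001,0,0,0,0,0],
  [1,0,0,0,0,0,0],
])

```text
clock: 26.7
ee_pos: [0.5628, 0.0398, 0.0171]
tcp_rot: [[0.998, 0.055, -0.013], [0.055, -0.998, 0.001], [-0.013, -0.002, -1.0]]
wrist_force: [-15.6, 1.1, 12.9]
finger_gap: -0.0001
grasp_force: 7.9
```

It is at the hard stop, so the drawer is home. Back off, rise and check.

Emit:
jog_arm([
  [1,-0.008,0,0,0,0.013,0],
  [1,-0.02,0,0,0,0,0],
  [1,-0.05,0,0,0,0,0],
  [1,-0.04,0,0.03,0,0,0],
  [1,-0.02,0,0.05,0,0,0],
])

```text
clock: 27.32
ee_pos: [0.4297, 0.0388, 0.0976]
tcp_rot: [[0.998, 0.055, -0.013], [0.054, -0.999, -0.001], [-0.013, 0.001, -1.0]]
wrist_force: [1.3, 1.5, 1.2]
finger_gap: -0.0
grasp_force: 0.0
```

Emit:
jog_arm([
  [1,0,0,0.05,0,0,0],
  [1,0,0,0.04,0,0,0],
  [1,0,0,0,0,0,0],
  [1,0,0,0,0,0,0],
])

```text
clock: 27.82
ee_pos: [0.4319, 0.0393, 0.1876]
tcp_rot: [[0.998, 0.055, -0.01], [0.055, -0.999, 0.0], [-0.01, -0.001, -1.0]]
wrist_force: [0.1, 0.0, 0.2]
finger_gap: 0.0001
grasp_force: 0.0
```

```bash
python3 - <<'E'
from h import *
c,P,s=cloud("wrist"); np.save("w7.npy",P); save("w7",c)
print({k:np.round(s[k],4) for k in ("ee_pos","wrist_force","clock")})
m=lambda x0,x1,y0,y1,z0,z1:(P[...,0]>x0)&(P[...,0]<x1)&(P[...,1]>y0)&(P[...,1]<y1)&(P[...,2]>z0)&(P[...,2]<z1)
for n,b in dict(panel=(.55,.61,-.06,.12,.060,.071),bar=(.45,.6,.1,.22,.07,.08),mid=(.45,.6,.09,.22,.043,.053),roof=(.57,.8,-.06,.14,.08,.09)).items():
    Q=P.copy(); Q[~m(*b)]=np.nan; fit(Q,n,0,560,0,420,*b[4:])
E
```

```text
{'ee_pos': array([0.4319, 0.0393, 0.1876]), 'wrist_force': array([0.0624, 0.0301, 0.1673]), 'clock': np.float64(27.825)}
panel 179 z 0.0616 yaw 0.056 c [0.5831 0.0384] size [0.0009 0.1236]
bar 6523 z 0.0741 yaw 0.068 c [0.5256 0.1479] size [0.0964 0.0347]
mid 6912 z 0.0481 yaw 0.088 c [0.5259 0.1505] size [0.0982 0.0891]Traceback (most recent call last):
  File "<stdin>", line 6, in <module>
  File "h.py", line 18, in fit
    lo,hi=np.percentile(X,[q,100-q],axis=0); a=np.prod(hi-lo)
          ~~~~~~~~~~~~~^^^^^^^^^^^^^^^^^^^^
    return _quantile_unchecked(
        a, q, axis, out, overwrite_input, method, keepdims, weights)
    return _ureduce(a,
                    func=_quantile_ureduce_func,
    ...<5 lines>...
                    overwrite_input=overwrite_input,
                    method=method)
    r = func(a, **kwargs)
    result = _quantile(arr,
                       quantiles=q,
    ...<2 lines>...
                       out=out,
                       weights=wgt)
    slices_having_nans = np.isnan(arr[-1, ...])
                                  ~~~^^^^^^^^^
IndexError: index -1 is out of bounds for axis 0 with size 0
```

View pics/w7.png

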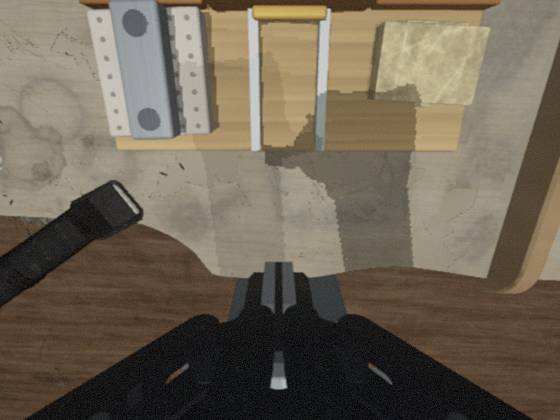

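```bash
python3 - <<'E'
from h import *
c,P,s=cloud("top")
t=.055; X=P[...,0]*np.cos(t)+P[...,1]*np.sin(t); Y=-P[...,0]*np.sin(t)+P[...,1]*np.cos(t)
Yc=-.535*np.sin(t)+.0368*np.cos(t)
for n,(a,b) in dict(panel=(.058,.071),roof=(.081,.09)).items():
    m=(abs(Y-Yc)<.05)&(P[...,2]>a)&(P[...,2]<b)&(X>.45)&(X<.8); print(n,m.sum(),np.percentile(X[m],[1,3,50,97]).round(4))
P0=np.load("top.npy"); X=P0[...,0]*np.cos(t)+P0[...,1]*np.sin(t); Y=-P0[...,0]*np.sin(t)+P0[...,1]*np.cos(t)
for n,(a,b) in dict(panel=(.058,.071),roof=(.081,.09)).items():
    m=(abs(Y-Yc)<.05)&(P0[...,2]>a)&(P0[...,2]<b)&(X>.45)&(X<.8); print(n,m.sum(),np.percentile(X[m],[1,3,50,97]).round(4))
E
```

```text
panel 335 [0.5852 0.5856 0.5908 0.5971]
roof 2865 [0.5985 0.6006 0.6512 0.7337]
panel 348 [0.461  0.4612 0.4668 0.4726]
roof 2865 [0.5986 0.6006 0.6508 0.7337]
```

The panel sits flush with the mouth, the bar is centred on the tiles, and nothing is touched. I'll hand in.

```bash
python3 -c "
from workcell import robot; print(robot.sign_off())"
```

```text
the job is handed in; nothing more can be done
None
```

The job is handed in at about 28 s: the top tile is in the closed drawer, the bar lies on the middle of the two remaining tiles, and the last camera check showed the drawer flush with the rack; the sign-off gave no verdict.

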